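# Snap the snack box lid shut all round

## Task

The lid lies on the clear snack box, but its rim is not snapped down all round. Go round the rim and, with the fingertips, press down each hinged section that still stands up until it clicks shut, so that all four sections lie flush. Only press: do not lift, tip or shove the box, and leave the tin and the salt shaker beside it undisturbed.

Things in the scene. Friction and masses are not known exactly. Their poses are not given: they have to be found in the camera images.
- snack_box: clear food box of snack bars, light grey lid, loose, about 0.8 kg. Lid 124 mm along its x, 168 mm along its y. Origin: centre of the underside; z up, +x (its far side) away from the robot at yaw 0; it stands turned up to 80 degrees. The lid has a fixed middle panel (77 x 121 mm, 69.5 mm high, ridge to 71 mm), four fixed corners (72 mm high) and between them one hinged rim section along each side
- section_far (a joint): angle (rad) of the rim section on the box's +x side, 112 mm long, 22 mm from hinge to outer edge, hinge 39.5 mm from the box's centre and 70.5 mm up. 0 = shut and flush; 0.27 to 0.45 = standing up (rarely it rests near 0.13). Pushed down at the outer edge it resists with up to about 7 N, passes a dead point near 0.13 and snaps to 0; let go sooner it springs up to 0.28. May start shut
- section_left (a joint): the same for the section on the box's +y side (68 mm long, 22 mm deep, hinge 61.5 mm from the centre, 70.5 mm up), same spring. May start shut
- section_near (a joint): the same for the section on the box's -x side (112 mm long, 22 mm deep, hinge 39.5 mm from the centre), same spring
- section_right (a joint): the same for the section on the box's -y side (68 mm long, 22 mm deep, hinge 61.5 mm from the centre), same spring
- section_far_edge (a point): point on top of the far section, middle of its length, 18 mm out from the hinge (4 mm inside the outer edge): a good place to press. It moves with the section; when shut it is 57.5 mm from the box's centre along +x and 72 mm above the worktop. x axis outward, y along the section, z out of its top. Below it a lip on the section's skirt reaches 6 mm beyond its outer edge
- section_left_edge (a point): the same point on the left section; when shut 79.5 mm from the box's centre along +y, 72 mm up; x axis outward
- section_near_edge (a point): the same point on the near section; when shut 57.5 mm from the box's centre along -x, 72 mm up; x axis outward
- section_right_edge (a point): the same point on the right section; when shut 79.5 mm from the box's centre along -y, 72 mm up; x axis outward
- food_tin: bystander: small round food tin, 57 mm across, 72 mm high, loose. Origin: centre of the underside
- salt: bystander: glass salt shaker, 44 mm across, 90 mm high, loose. Origin: centre of the underside

How it is judged (in metres and radians):
At the end, for the whole second after the job is handed in: all four rim sections are shut (each opening angle under 0.05 rad), and the box stands still and upright (within 0.05 rad), within 50 mm of where it stood (value of joint each of section_far, section_left, section_near, section_right below 0.05 rad and distance of snack_box from where it was at the start of the episode below 0.05 m and angle between snack_box's own z axis and vertical below 0.05 rad and linear speed of snack_box below 0.02 m/s); the robot touches nothing.
It fails at once if the box is lifted more than 12 mm off the worktop (height (world z) of snack_box above 0.012 m).
It fails at once if the box is tipped more than 0.2 rad (angle between snack_box's own z axis and vertical above 0.2 rad).
It fails at once if the box is shoved or carried more than 50 mm (distance of snack_box from where it was at the start of the episode above 0.05 m).
It fails at once if the tin or the salt shaker is moved more than 25 mm (distance of any of food_tin, salt from where it was at the start of the episode above 0.025 m).
It also fails if it takes over 48 s, if anything falls off the work surface, if the arm or the gripper's body presses on something with over 40 N, if the wrist force passes 120 N, or if a joint passes its speed limit or range.

## Robot

A 7-joint arm with a two-finger parallel gripper is mounted at the origin on a cart in front of the work surface, level with it; the furniture and walls round the work are solid. World frame = base frame: x ahead of the robot, y to its left, z up, the work surface at z = 0. Lengths are in mm, angles in rad, forces in N, time in s.
With the tool pointing down it reaches from about 425 to 1025 mm from the base axis. Payload 3.6 kg.
Tool frame: the origin (TCP) lies at the very end of the fingers, on their centre line; the grasp point (between the pads) lies behind it (env.tcp_to_grasp is the x of the grasp point in the tool frame, in mm); x points along the fingers, z is the direction in which the jaws open and shut, and the axes are right-handed (so a half turn about x gives the same grasp; the last joint's range is limited). The gripper opens to 85 mm and grips with 20 to 120 N. Pads are 22 mm wide; open, the fingers measure 114 mm over their backs; the gripper's body (76 mm by 85 mm) begins 54 mm behind the grasp point. The pads swing forward as they close: fully open they stand 13 mm farther back than shut.
Start: joints at [-1.409, 0.591, 0.048, 1.609, -0.033, 0.943, -0.034], TCP at [182.733, 701.597, 231.302] pointing down, gripper open.
Joint ranges: [-2.69, 2.69], [-0.47, 2.24], [-1.27, 1.36], [0.19, 2.51], [-1.53, 4.68], [0.08, 2.07], [-3.09, 3.09]. Speed limits (rad/s): [2.57, 2.57, 3.14, 3.14, 3.14, 3.14, 3.14].

## Interface

Orientations are given as a 3x3 rotation matrix whose columns are the frame's x, y, z axes.
In Python, from station import env, read_camera, camera_info, silhouettes gives the robot as it stands. The module is installed in compiled form; this text tells all that it offers.
- The arm moves only by the tool apply_moves, never from a script. Its argument "targets" is a list that holds one entry, the list of rows, each a list of 7 numbers: the gripper command: -1 is fully open, 1 is shut, values between are in proportion, then the shift along the tool's x, y, z scaled (see below), then the turn, a rotation vector about the tool's x, y, z scaled (see below). In form: [[[fingers, x, y, z, rx, ry, rz], ...]]. A call has exactly 5 rows; each row is the pose to reach, as a shift and turn from the pose measured when the call began, along the tool's axes at that moment; what a row does not reach only later rows make up. The controller multiplies each number of a shift by 40 cm and each number of a turn by 30 degrees. A row lasts 1/8 s, in which the tool goes at most 62.5 mm and 10.7 degrees, less where a joint would pass 70% of its speed; a pose out of reach is approached as far as the arm can. A call with a number of a shift or a turn outside -1 to 1 is refused whole. A call with a gripper value outside its range is refused whole. The fingers move at their own pace and stop on an object; "squeeze" is the grip in N (left out, the last holds). Time passes only in rows, so rows that repeat a pose let the fingers close, or fill a call up. It gives the time, the measured TCP pose, the force and the opening at its end, in the units of the state.
- env.get_obs(): the state, without advancing time (a new reading comes with each control period).
- read_camera(name): name is "side" or "top"; returns the picture (480x640x3 uint8, red, green, blue); there is no depth.
- camera_info(name): a dict with "mtx" (3x3 intrinsics, pixels), "k1" (the pictures are not rectified: a ray, as slopes to the right and down, at radius r is drawn at 1 + k1 r^2 times it, then the intrinsics apply), "rvec" (rotation vector, rad) and "tvec" (3), from world to camera coordinates, as OpenCV has them. Camera axes: x right, y down, z forward; pixel columns grow to the right and rows downward; lengths in mm; the calibration is good to about 2 mm. A picture is of the moment at which its call begins. camera_info takes no time and is no camera call.
- env.finish_job(): hands the job in, once; it reports no verdict.
Trained networks look in the newest picture that a camera, given by its name, has taken for a name from the list of things; names that differ only in an ending like _2 or _b are one class to them, and where a whole thing is asked for, a point or a joint stands for the part that bears it (a point fixed in the world has none). Each returns a list of dicts, best first, with "conf" (0 to 1); they miss things now and then, are a little off and sometimes report something else, mostly with a low value. They report only what shows in the picture. A call takes as long as a camera call.
- silhouettes(camera, label): "region" (480x640 bool, what is visible of it) and "location" ([column, row] in pixels, amid what is visible of it).
The state is a dict: "clock": time; "q": joint angles; "qvel": joint speeds; "effort": joint torques, N m; "eef_pos": TCP position; "eef_rot": TCP orientation; "wrist_force": force on the tool from outside, world axes, zero at the start; "wrist_torque": the same for the moment, N m; "finger_gap": finger opening in mm.
Only numpy, scipy, OpenCV 4.12 (cv2) and the standard library are available. Lean on these libraries where they do the work, as an engineer would, in place of code of your own. Each camera call takes 0.05 s, during which the arm holds its last target.

## Working session

There is one attempt and no reset: what is moved stays moved. The work goes in short steps, Python scripts to look and compute and a tool call to move; the robot and the scene stay as the last step left them, time stands still between calls to the robot, and variables do not carry over. Pictures are saved under pics/ and viewed, and the job is handed in when it is done.

Besides the shell and the picture viewer there is one more tool, called after "Call:" by a JSON object that holds its "api" and its "payload", one argument or row to a line. apply_moves: Moves the arm, as the interface text tells. Its arguments: {"type":"object","properties":{"targets":{"type":"array","items":{"type":"array","items":{"type":"array","items":{"type":"number","minimum":-1,"maximum":1}}}},"squeeze":{"type":"number"}},"required":["targets"]}

```bash
mkdir -p pics
cat > h.py <<'E'
import numpy as np, cv2
from station import env, read_camera, camera_info, silhouettes
def shot(n,f):
    im=read_camera(n); cv2.imwrite('pics/'+f,im[:,:,::-1]); return im
def proj(n,P):
    c=camera_info(n); R,_=cv2.Rodrigues(np.array(c['rvec'],float)); P=np.atleast_2d(P)
    q=P@R.T+np.array(c['tvec'],float).ravel(); s=q[:,:2]/q[:,2:]; r2=(s**2).sum(1,keepdims=True)
    s=s*(1+c['k1']*r2); M=np.array(c['mtx']); return s*[M[0,0],M[1,1]]+[M[0,2],M[1,2]]
def unproj(n,uv,z):
    c=camera_info(n); R,_=cv2.Rodrigues(np.array(c['rvec'],float)); M=np.array(c['mtx'],float)
    uv=np.atleast_2d(uv).astype(float)
    d=(uv-[M[0,2],M[1,2]])/[M[0,0],M[1,1]]; s=d.copy()
    for _ in range(20): s=d/(1+c['k1']*(s**2).sum(1,keepdims=True))
    ray=np.c_[s,np.ones(len(s))]@R; C=-R.T@np.array(c['tvec'],float).ravel()
    t=(z-C[2])/ray[:,2]; return C+ray*t[:,None]
E
python3 - <<'E'
from h import *
shot('side','s0.png');shot('top','t0.png')
o=env.get_obs();print({k:np.round(v,3).tolist() for k,v in o.items()}, env.tcp_to_grasp)
for n in ('top','side'):
    c=camera_info(n);R,_=cv2.Rodrigues(np.array(c['rvec'],float));print(n,c,-R.T@np.array(c['tvec']).ravel())
    for l in ('snack_box','food_tin','salt','section_far','section_near','section_left','section_right'):
        for r in silhouettes(n,l)[:2]:
            reg=r['region'].astype(np.uint8);print(n,l,round(r['conf'],2),np.round(r['location']),reg.sum(),cv2.boundingRect(reg))
            np.save(f'pics/{n}_{l}_{int(r["conf"]*100)}.npy',reg)
E
```

```text
{'clock': 0.1, 'q': [-1.41, 0.592, 0.048, 1.61, -0.033, 0.943, -0.034], 'qvel': [0.0, -0.004, -0.0, -0.003, -0.001, -0.002, -0.0], 'effort': [0.004, -54.999, 1.553, -19.882, 0.01, 0.004, -0.0], 'eef_pos': [182.525, 700.88, 230.235], 'eef_rot': [[-0.0, -0.968, 0.252], [-0.002, 0.252, 0.968], [-1.0, -0.0, -0.002]], 'wrist_force': [1.106, -0.539, 0.686], 'wrist_torque': [-0.004, 0.007, 0.086], 'finger_gap': 85.718} -18.700000000000003
top {'mtx': array([[449.4046185 ,   0.        , 326.14847197],
       [  0.        , 449.4046185 , 240.01149397],
       [  0.        ,   0.        ,   1.        ]]), 'k1': -0.0623033499489137, 'rvec': array([ 2.11687527, -2.16200611,  0.14112384]), 'tvec': array([105.82766183, 541.70676498, 920.2352223 ])} [404.50669166  82.69437529 990.46178841]
top snack_box 0.86 [289. 243.] 5099 (242, 194, 89, 93)
top food_tin 0.78 [193. 248.] 791 (177, 235, 35, 29)
top salt 0.25 [306. 227.] 686 (289, 203, 36, 47)
top section_far 0.57 [308. 228.] 733 (288, 202, 38, 49)
top section_near 0.89 [264. 256.] 691 (247, 230, 37, 48)
top section_near 0.47 [305. 272.] 515 (289, 
[... 286 characters left out ...]
 237.80441058],
       [  0.        ,   0.        ,   1.        ]]), 'k1': -0.09516315560884633, 'rvec': array([ 0.59662024, -2.67226625,  1.16473354]), 'tvec': array([551.21312479, 177.14067017, 927.42686658])} [269.21052113 740.58953094 757.88400221]
side snack_box 0.57 [310. 288.] 5999 (262, 249, 96, 77)
side food_tin 0.8 [268. 371.] 1527 (248, 346, 37, 50)
side salt 0.9 [401. 179.] 497 (392, 160, 19, 35)
side section_far 0.79 [310. 260.] 651 (279, 250, 56, 16)
side section_near 0.86 [312. 296.] 831 (283, 289, 61, 19)
side section_near 0.3 [273. 282.] 429 (262, 266, 19, 30)
side section_left 0.64 [271. 279.] 421 (262, 266, 19, 29)
side section_right 0.68 [348. 274.] 360 (338, 259, 20, 28)
```

Run:
```python
import cv2
a=cv2.imread('pics/t0.png');b=cv2.imread('pics/s0.png')
cv2.imwrite('pics/t0c.png',cv2.resize(a[170:310,160:360],None,fx=4,fy=4,interpolation=2))
cv2.imwrite('pics/s0c.png',cv2.resize(b[230:350,230:380],None,fx=5,fy=5,interpolation=2))
```

```text
(no output)
```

View pics/t0.png

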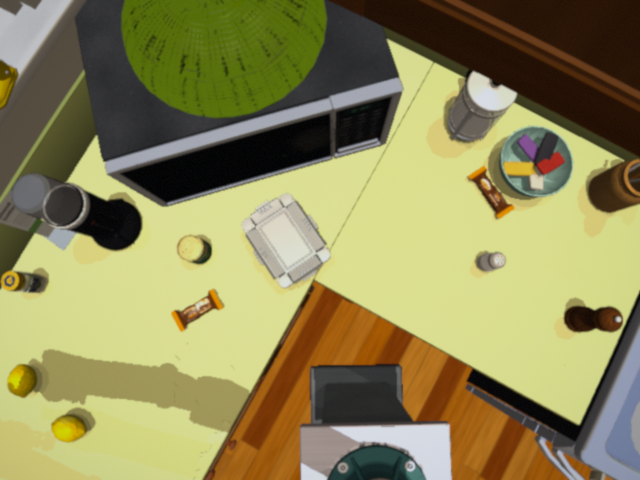

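View pics/s0.png

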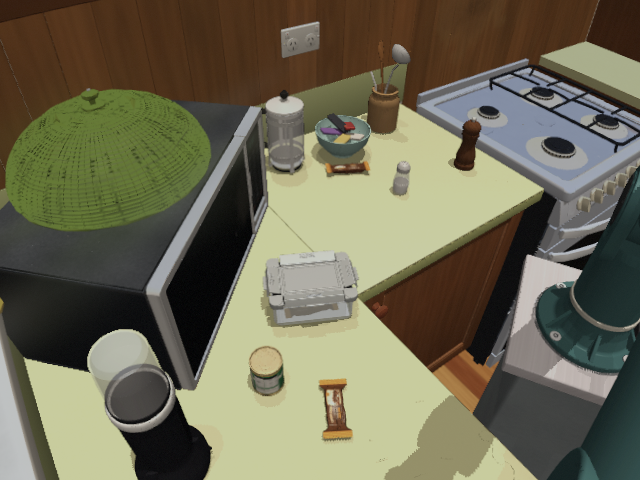

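View pics/t0c.png

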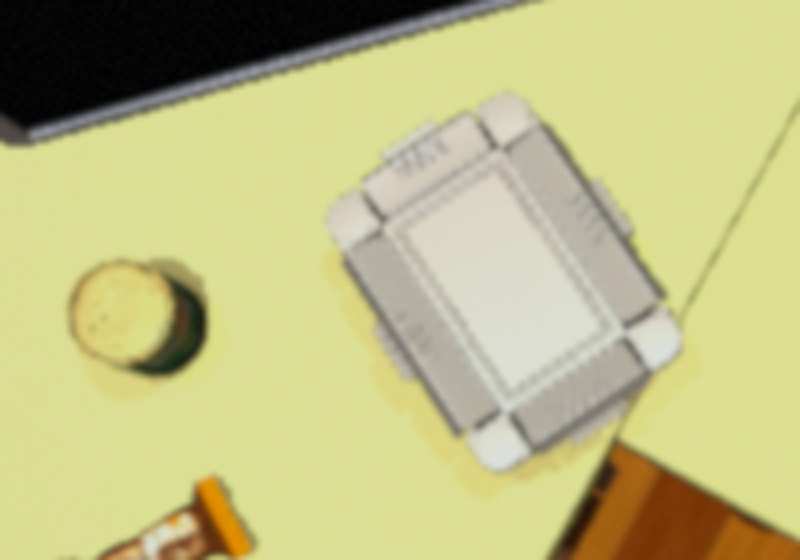

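View pics/s0c.png

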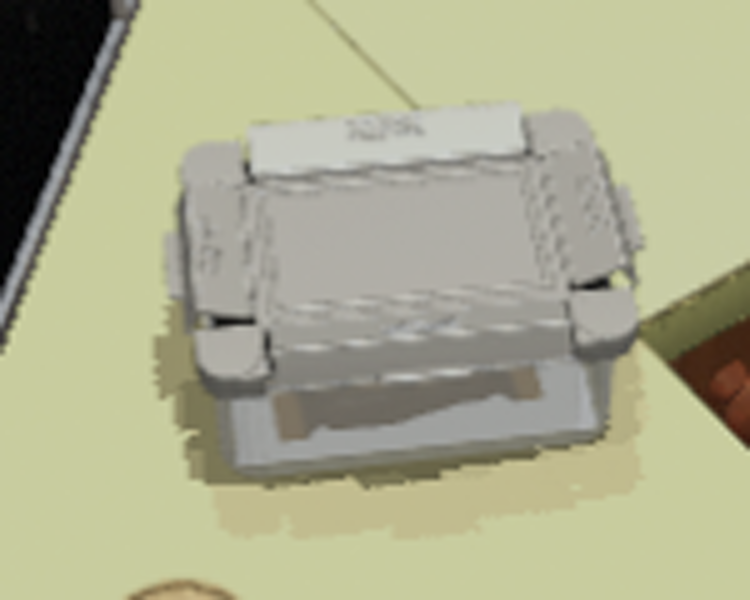

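```bash
cat > fit.py <<'E'
from h import *
from scipy.optimize import least_squares
def model(p,L): 
    c,s=np.cos(p[2]),np.sin(p[2]); L=np.asarray(L,float)
    return np.c_[p[0]+c*L[:,0]-s*L[:,1],p[1]+s*L[:,0]+c*L[:,1],L[:,2]]
E
python3 - <<'E'
from fit import *
uv=np.array([[382,222],[500,150],[622,330],[505,408]])/4+[160,170]
print(unproj('top',uv,70.5))
print('tops',unproj('top',[[193,248],[191,245]],72),unproj('top',[[498,261],[484,262]],[90])) 
for l in('far','near','left','right'):
    pass
loc={'near':(264,256),'far':(308,228),'left':(265,210),'right':(305,273)}
for k,v in loc.items(): print(k,unproj('top',v,75))
L=[(-39.5,61.5,70.5),(39.5,61.5,70.5),(39.5,-61.5,70.5),(-39.5,-61.5,70.5)]
W=unproj('top',uv,70.5);c=W.mean(0)
d=W[1]-W[0];y0=np.arctan2(d[1],d[0])
r=least_squares(lambda p:(proj('top',model(p,L))-uv).ravel(),[c[0],c[1],y0],x_scale=[1,1,.01]);p=r.x
print(p,np.round(r.fun,1))
np.save('p.npy',p)
for n,crop,f in(('top',(160,170,200,140),4),('side',(230,230,150,120),5)):
    im=cv2.imread('pics/%s0.png'%n[0]);x,y,w,h=crop
    im=cv2.resize(im[y:y+h,x:x+w],None,fx=f,fy=f,interpolation=2)
    def dr(pts,col):
        q=((proj(n,model(p,pts))-[x,y]+.5)*f).round().astype(int)
        cv2.polylines(im,[q],True,col,1)
    dr(L,(0,0,255)); dr([(-62,84,72),(62,84,72),(62,-84,72),(-62,-84,72)],(255,0,0))
    def sec(a):
        for nm in('far','near','left','right'):
            e,hl,ho={'far':((1,0),56,39.5),'near':((-1,0),56,39.5),'left':((0,1),34,61.5),'right':((0,-1),34,61.5)}[nm]
            e=np.array(e);t=np.array([-e[1],e[0]]);o=ho+22*np.cos(a);zz=72+22*np.sin(a)
            pts=[np.r_[e*ho+t*hl,72],np.r_[e*o+t*hl,zz],np.r_[e*o-t*hl,zz],np.r_[e*ho-t*hl,72]]
            dr(pts,(0,200,0) if a else (200,0,200))
    sec(0);sec(.3)
    cv2.imwrite('pics/ov_%s.png'%n,im)
E
```

```text
[[573.26349997 240.84513374  70.5       ]
 [610.15287389 178.86678507  70.5       ]
 [513.85213109 116.47659741  70.5       ]
 [474.86684932 177.20075479  70.5       ]]
tops [[528.51592096 371.41721136  72.        ]
 [534.91253781 375.79463742  72.        ]] [[ 486.00544437 -252.23256262   90.        ]
 [ 484.6611212  -223.52158435   90.        ]]
near [[508.35395443 222.33018287  75.        ]]
far [[564.66175278 130.98703734  75.        ]]
left [[604.83529318 220.2701461   75.        ]]
right [[471.69512345 138.43683337  75.        ]]
[543.18843618 178.38590771  -1.00196341] [-1.9 -0.2  0.3 -2.9  2.2  0.5 -0.6  2.3]
```

View pics/ov_top.png

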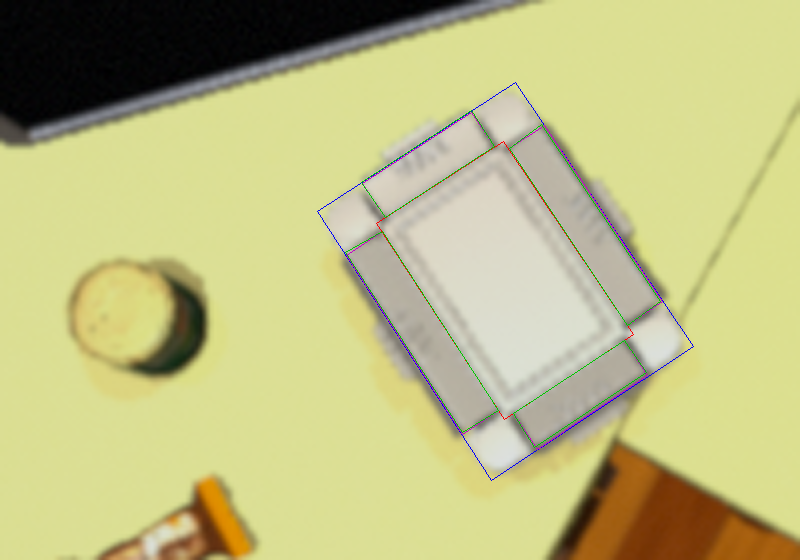

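View pics/ov_side.png

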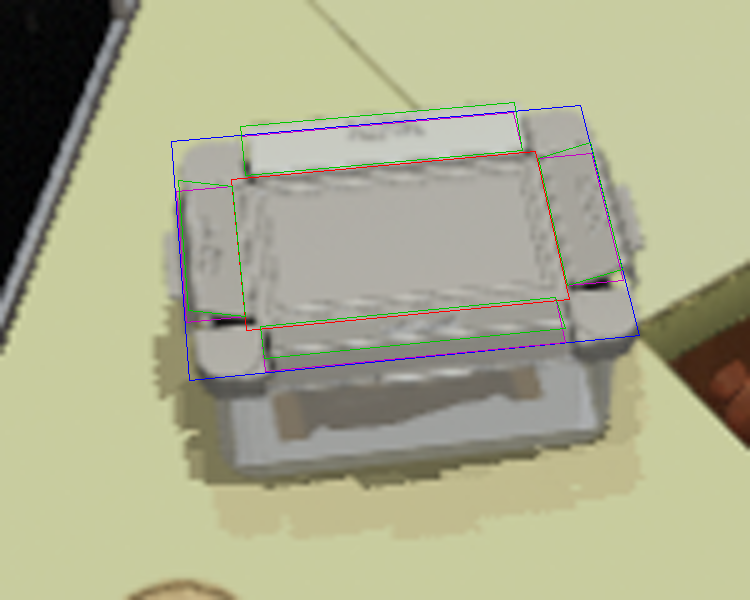

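```bash
cat > plan.py <<'E'
from fit import *
import sys
p=np.load('p.npy')
E_={'far':(57.5,0),'near':(-57.5,0),'left':(0,79.5),'right':(0,-79.5)}
def rot(yaw): # tool x down, z axis at angle yaw
    z=np.array([np.cos(yaw),np.sin(yaw),0]);x=np.array([0,0,-1.]);return np.c_[x,np.cross(z,x),z]
def go(P,R,verbose=1):
    o=env.get_obs();R0=np.array(o['eef_rot']);d=R0.T@(np.asarray(P)-o['eef_pos'])
    rv=cv2.Rodrigues(R0.T@R)[0].ravel()
    print('from',np.round(o['eef_pos'],1),'to',np.round(P,1),'shift units',np.round(d/400,4),'turn units',np.round(np.degrees(rv)/30,3),'F',np.round(o['wrist_force'],1),'t',o['clock'])
def pt(name,z,out=0):
    e=np.array(E_[name]);e=e+out*e/np.linalg.norm(e);return model(p,[(e[0],e[1],z)])[0]
def at(name,z,out=0): go(pt(name,z,out),rot(p[2]+np.pi/2))
E
python3 - <<'E'
from plan import *
print('bottom',unproj('top',[[168,203],[270,181],[390,145]],0))
for z in(0,200,250,300):print(z,unproj('top',[[107,162],[330,100],[400,83]],z))
for n in E_: print(n,np.round(pt(n,72),1))
at('near',150)
E
```

```text
bottom [[ 6.43260404e+02  4.54726655e+02  0.00000000e+00]
 [ 6.88545231e+02  2.20187856e+02  0.00000000e+00]
 [ 7.67571897e+02 -5.65953586e+01  1.13686838e-13]]
0 [[ 7.46011038e+02  6.05096244e+02 -1.13686838e-13]
 [ 8.81811728e+02  7.91852904e+01  1.13686838e-13]
 [ 9.21042395e+02 -8.72612304e+01  0.00000000e+00]]
200 [[677.05242699 499.60971756 200.        ]
 [785.43142476  79.89386589 200.        ]
 [816.74040011 -52.94277251 200.        ]]
250 [[659.81277421 473.23808592 250.        ]
 [761.33634902  80.07100977 250.        ]
 [790.6649013  -44.36315805 250.        ]]
300 [[642.57312143 446.86645427 300.        ]
 [737.24127329  80.24815365 300.        ]
 [764.58940249 -35.78354359 300.        ]]
far [574.2 129.9  72. ]
near [512.2 226.8  72. ]
left [610.2 221.2  72. ]
right [476.2 135.6  72. ]
from [182.7 701.6 231.3] to [512.2 226.8 150. ] shift units [ 0.2033 -1.0962 -0.941 ] turn units [1.427 0.    0.   ] F [ 0.3  0.3 -0.3] t 0.8
```

Call:
{"api": "apply_moves", "payload": {
  "targets": [
    [[1, 0.0, -0.11, -0.094, 0.14, 0, 0], [1, 0.0, -0.22, -0.188, 0.28, 0, 0], [1, 0.0, -0.33, -0.282, 0.42, 0, 0], [1, 0.0, -0.44, -0.376, 0.56, 0, 0], [1, 0.0, -0.55, -0.47, 0.7, 0, 0]]
  ],
  "squeeze": 20
}}

```text
clock: 1.42
eef_pos: [349.3, 462.8, 231.7]
eef_rot: [[0.001, -0.812, 0.584], [0.001, 0.584, 0.812], [-1.0, -0.0, 0.001]]
wrist_force: [1.0, 1.0, 0.1]
finger_gap: -0.1
```

```bash
python3 -c "
from plan import *
at('near',130)"
```

```text
from [349.3 462.8 231.7] to [512.2 226.8 130. ] shift units [ 0.254  -0.6751 -0.2414] turn units [ 0.722  0.002 -0.   ] F [1.  1.  0.1] t 1.425
```

Call:
{"api": "apply_moves", "payload": {
  "targets": [
    [[1, 0.04, -0.14, -0.05, 0.15, 0, 0], [1, 0.08, -0.28, -0.1, 0.3, 0, 0], [1, 0.12, -0.42, -0.15, 0.45, 0, 0], [1, 0.18, -0.56, -0.2, 0.6, 0, 0], [1, 0.25, -0.675, -0.241, 0.722, 0, 0]]
  ]
}}

```text
clock: 2.05
eef_pos: [514.4, 225.5, 131.7]
eef_rot: [[0.003, -0.536, 0.844], [0.002, 0.844, 0.536], [-1.0, -0.0, 0.004]]
wrist_force: [0.5, 0.5, 0.1]
finger_gap: 0.1
```

```bash
python3 -c "
from plan import *
at('near',90)"
```

```text
from [514.4 225.5 131.7] to [512.2 226.8  90. ] shift units [ 0.1043  0.0058 -0.0031] turn units [-0.005  0.007  0.   ] F [0.5 0.5 0.1] t 2.05
```

Take a look after descending to 90 mm, to check the press spot.

Call:
{"api": "apply_moves", "payload": {
  "targets": [
    [[1, 0.03, 0.006, -0.003, 0, 0.007, 0], [1, 0.06, 0.006, -0.003, 0, 0.007, 0], [1, 0.09, 0.006, -0.003, 0, 0.007, 0], [1, 0.1, 0.006, -0.003, 0, 0.007, 0], [1, 0.1, 0.006, -0.003, 0, 0.007, 0]]
  ]
}}

```text
clock: 2.68
eef_pos: [511.8, 227.8, 91.6]
eef_rot: [[-0.0, -0.538, 0.843], [0.0, 0.843, 0.538], [-1.0, 0.0, -0.0]]
wrist_force: [-0.4, -0.1, -0.0]
finger_gap: 0.1
```

```bash
python3 -c "
from plan import *
at('near',72)
a=shot('top','t1.png');b=shot('side','s1.png')
cv2.imwrite('pics/c1.png',np.hstack([cv2.resize(x[y:y+130,u:u+130,::-1],(400,400),interpolation=2) for x,u,y in((a,220,180),(b,250,220))]))"
```

```text
from [511.8 227.8  91.6] to [512.2 226.8  72. ] shift units [ 0.0491 -0.0026 -0.0003] turn units [-0.002 -0.    -0.   ] F [-0.4 -0.1 -0. ] t 2.675
```

View pics/c1.png

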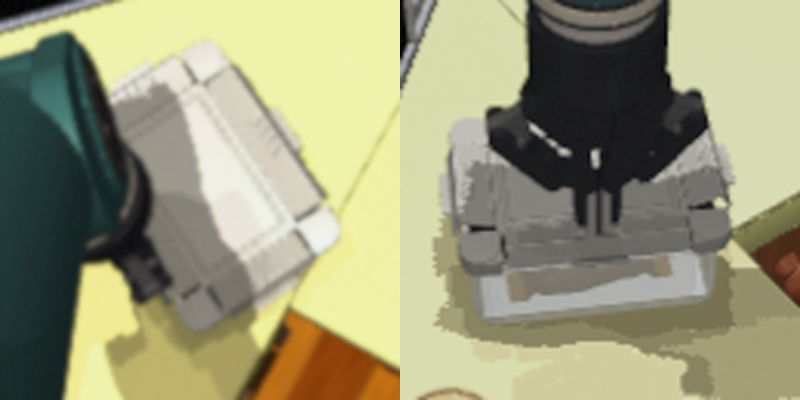

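The closed fingertips (right half, about (597,232)) hang over the middle of the near section. Now I press in steps.

Call:
{"api": "apply_moves", "payload": {
  "targets": [
    [[1, 0.015, -0.002, 0, 0, 0, 0], [1, 0.025, -0.002, 0, 0, 0, 0], [1, 0.035, -0.002, 0, 0, 0, 0], [1, 0.042, -0.002, 0, 0, 0, 0], [1, 0.049, -0.002, 0, 0, 0, 0]]
  ]
}}

```text
clock: 3.4
eef_pos: [512.8, 226.9, 72.3]
eef_rot: [[0.001, -0.538, 0.843], [0.0, 0.843, 0.538], [-1.0, -0.0, 0.001]]
wrist_force: [-0.4, 0.1, -0.7]
finger_gap: 0.1
```

Call:
{"api": "apply_moves", "payload": {
  "targets": [
    [[1, 0.003, 0, 0, 0, 0, 0], [1, 0.006, 0, 0, 0, 0, 0], [1, 0.008, 0, 0, 0, 0, 0], [1, 0.008, 0, 0, 0, 0, 0], [1, 0.008, 0, 0, 0, 0, 0]]
  ]
}}

```text
clock: 4.03
eef_pos: [512.9, 226.9, 71.7]
eef_rot: [[0.001, -0.537, 0.844], [0.001, 0.844, 0.537], [-1.0, 0.001, 0.002]]
wrist_force: [-6.1, -0.1, 24.2]
finger_gap: -0.0
```

```bash
python3 -c "
from plan import *
at('left',92)"
```

```text
from [512.9 226.9  71.7] to [610.2 221.2  92. ] shift units [-0.0505 -0.1425  0.1976] turn units [-0.004  0.003 -0.001] F [-6.1 -0.1 24.2] t 4.025
```

Call:
{"api": "apply_moves", "payload": {
  "targets": [
    [[1, -0.08, 0, 0, 0, 0, 0], [1, -0.1, -0.05, 0.06, 0, 0, 0], [1, -0.1, -0.1, 0.13, 0, 0, 0], [1, -0.08, -0.14, 0.197, 0, 0, 0], [1, -0.05, -0.142, 0.197, 0, 0, 0]]
  ]
}}

```text
clock: 4.65
eef_pos: [613.5, 220.2, 91.9]
eef_rot: [[0.006, -0.535, 0.845], [0.001, 0.845, 0.535], [-1.0, -0.002, 0.006]]
wrist_force: [-1.1, -0.1, -0.5]
finger_gap: 0.2
```

```bash
python3 -c "
from plan import *
at('left',72)
a=shot('top','t2.png');b=shot('side','s2.png')
cv2.imwrite('pics/c2.png',np.hstack([cv2.resize(x[y:y+130,u:u+130,::-1],(400,400),interpolation=2) for x,u,y in((a,220,180),(b,250,220))]))"
```

```text
from [613.5 220.2  91.9] to [610.2 221.2  72. ] shift units [ 0.0496  0.0068 -0.0059] turn units [-0.008  0.011  0.004] F [-1.1 -0.1 -0.5] t 4.65
```

View pics/c2.png

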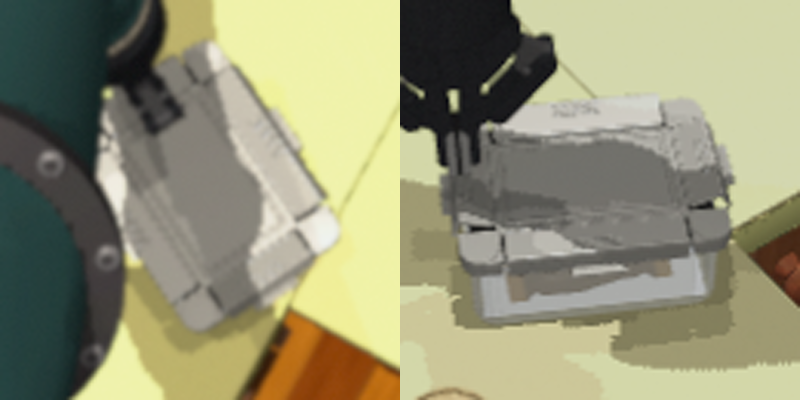

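The near rim now lies level with its corners. The fingers are over the left section, around (463,165).

Call:
{"api": "apply_moves", "payload": {
  "targets": [
    [[1, 0.016, 0.006, -0.005, 0, 0.01, 0], [1, 0.028, 0.006, -0.005, 0, 0.01, 0], [1, 0.04, 0.006, -0.005, 0, 0.01, 0], [1, 0.05, 0.006, -0.005, 0, 0.01, 0], [1, 0.056, 0.006, -0.005, 0, 0.01, 0]]
  ]
}}

```text
clock: 5.38
eef_pos: [606.2, 222.4, 71.5]
eef_rot: [[-0.006, -0.537, 0.844], [-0.0, 0.844, 0.537], [-1.0, 0.003, -0.005]]
wrist_force: [-6.5, 1.8, 33.9]
finger_gap: 0.1
```

```bash
python3 -c "
from plan import *
at('far',92)"
```

```text
from [606.2 222.4  71.5] to [574.2 129.9  92. ] shift units [-0.0507 -0.152  -0.1919] turn units [-0.005 -0.01  -0.006] F [-6.5  1.8 33.9] t 5.375
```

Call:
{"api": "apply_moves", "payload": {
  "targets": [
    [[1, -0.08, 0, 0, 0, 0, 0], [1, -0.1, -0.05, -0.06, 0, -0.01, 0], [1, -0.1, -0.1, -0.13, 0, -0.01, 0], [1, -0.08, -0.15, -0.192, 0, -0.01, 0], [1, -0.05, -0.152, -0.192, 0, -0.01, 0]]
  ]
}}

```text
clock: 6.0
eef_pos: [573.5, 126.1, 91.7]
eef_rot: [[-0.002, -0.532, 0.847], [0.0, 0.847, 0.532], [-1.0, 0.001, -0.001]]
wrist_force: [-0.3, -0.3, 0.6]
finger_gap: 0.1
```

```bash
python3 -c "
from plan import *
at('far',72)"
```

```text
from [573.5 126.1  91.7] to [574.2 129.9  72. ] shift units [0.0493 0.0073 0.0066] turn units [-0.014 -0.002 -0.002] F [-0.3 -0.3  0.6] t 6.0
```

Call:
{"api": "apply_moves", "payload": {
  "targets": [
    [[1, 0.016, 0.007, 0.006, -0.01, 0, 0], [1, 0.028, 0.007, 0.006, -0.01, 0, 0], [1, 0.04, 0.007, 0.006, -0.01, 0, 0], [1, 0.05, 0.007, 0.006, -0.01, 0, 0], [1, 0.056, 0.007, 0.006, -0.01, 0, 0]]
  ]
}}

```text
clock: 6.62
eef_pos: [575.0, 130.0, 71.5]
eef_rot: [[-0.001, -0.537, 0.844], [0.001, 0.844, 0.537], [-1.0, 0.001, 0.0]]
wrist_force: [-5.0, -2.9, 31.0]
finger_gap: 0.0
```

```bash
python3 -c "
from plan import *
at('right',92)"
```

```text
from [575.  130.   71.5] to [476.2 135.6  92. ] shift units [-0.051   0.1444 -0.201 ] turn units [-0.004  0.    -0.003] F [-5.  -2.9 31. ] t 6.625
```

Call:
{"api": "apply_moves", "payload": {
  "targets": [
    [[1, -0.08, 0, 0, 0, 0, 0], [1, -0.1, 0.05, -0.06, 0, 0, 0], [1, -0.1, 0.1, -0.13, 0, 0, 0], [1, -0.08, 0.144, -0.2, 0, 0, 0], [1, -0.05, 0.144, -0.2, 0, 0, 0]]
  ]
}}

```text
clock: 7.25
eef_pos: [472.9, 136.1, 91.2]
eef_rot: [[-0.004, -0.539, 0.843], [0.001, 0.843, 0.539], [-1.0, 0.004, -0.003]]
wrist_force: [0.8, -0.3, -0.0]
finger_gap: 0.0
```

```bash
python3 -c "
from plan import *
at('right',72)"
```

```text
from [472.9 136.1  91.2] to [476.2 135.6  72. ] shift units [ 0.0481 -0.0057  0.0065] turn units [-0.    -0.006 -0.007] F [ 0.8 -0.3 -0. ] t 7.25
```

Call:
{"api": "apply_moves", "payload": {
  "targets": [
    [[1, 0.015, -0.006, 0.006, 0, -0.006, 0], [1, 0.027, -0.006, 0.006, 0, -0.006, 0], [1, 0.039, -0.006, 0.006, 0, -0.006, 0], [1, 0.049, -0.006, 0.006, 0, -0.006, 0], [1, 0.055, -0.006, 0.006, 0, -0.006, 0]]
  ]
}}

```text
clock: 7.88
eef_pos: [476.7, 135.0, 71.3]
eef_rot: [[-0.002, -0.538, 0.843], [0.004, 0.843, 0.538], [-1.0, 0.004, 0.0]]
wrist_force: [-7.7, -2.7, 45.5]
finger_gap: -0.2
```

Call:
{"api": "apply_moves", "payload": {
  "targets": [
    [[1, -0.08, 0, 0, 0, 0, 0], [1, -0.16, 0, 0, 0, 0, 0], [1, -0.24, 0.0, 0, 0, 0, 0], [1, -0.32, 0.1, -0.1, 0, 0, 0], [1, -0.4, 0.2, -0.2, 0, 0, 0]]
  ]
}}

```text
clock: 8.5
eef_pos: [370.8, 158.7, 230.1]
eef_rot: [[-0.0, -0.536, 0.844], [0.005, 0.844, 0.536], [-1.0, 0.004, 0.002]]
wrist_force: [0.3, 1.4, 0.8]
finger_gap: 0.0
```

```bash
python3 -c "
from plan import *
print(env.get_obs()['wrist_force'],env.get_obs()['eef_pos'])
a=shot('top','t3.png');b=shot('side','s3.png')
cv2.imwrite('pics/c3.png',np.hstack([cv2.resize(x[y:y+130,u:u+130,::-1],(400,400),interpolation=2) for x,u,y in((a,220,180),(b,250,220))]))"
```

```text
[0.29678756 1.38609047 0.82846273] [370.79057185 158.73050486 230.09631993]
```

View pics/c3.png

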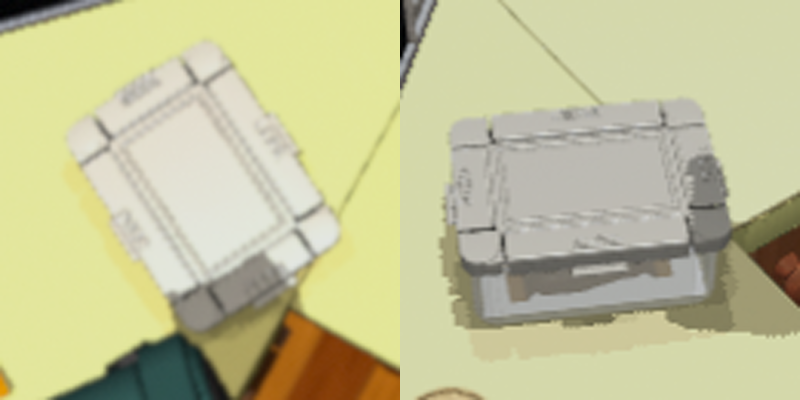

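All four sections lie level with the corners and are shaded evenly. The box sits at the same pixels as before, and nothing is touching it.

```bash
python3 -c "
from plan import *
for l in('food_tin','salt','snack_box'):
  for r in silhouettes('side',l)[:1]: print(l,np.round(r['location']),r['conf'])
print(env.finish_job())"
```

```text
food_tin [266. 373.] 0.9
salt [272. 284.] 0.57
snack_box [309. 288.] 0.78
the job is handed in; nothing more can be done
None
```

I pressed the near, left, far and right sections in turn with the closed fingertips, and the last pictures show all four flush with the corners. I then moved the arm clear and handed the job in at about 8.7 s.

- **Presses:** each one ended on a hard stop with the fingertips 71.3–71.7 mm above the worktop, about the shut height of 72 mm. The push was 24, 34, 31 and 45 N in that order. The last was more than needed, but well under the 120 N wrist limit.
- **Box and tin:** the box's position in the side view is unchanged to within a pixel. The tin's detected centre moved 2 pixels, which is detection noise, as the arm never came near it.
- **Salt shaker:** this check failed. The network reported it on the box at (272,284) with a low confidence of 0.57. The arm never went near the shaker, which stood at about (401,179), but I did not check it again before handing in.

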